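# Weigh a filler tub on the beam balance

## Robot

A 7-joint arm with a two-finger parallel gripper is mounted at the origin on the work surface. World frame = base frame: x ahead of the robot, y to its left, z up, the work surface at z = 0. Lengths are in m, angles in rad, forces in N, time in s.
With the tool pointing down it reaches from about 0.4 to 0.875 m from the base axis. Payload 19.3 kg.
Tool frame: the origin (TCP) lies at the very end of the fingers, on their centre line; the grasp point (between the pads) lies 19 mm behind it; z points along the fingers, y is the line along which they close (so a half turn about z gives the same grasp; the last joint's range is limited). The gripper opens to 85 mm and grips with 20 to 120 N. Pads are 22 mm wide; open, the fingers measure 114 mm over their backs; the gripper's body (76 mm by 85 mm) begins 54 mm behind the grasp point. The pads swing forward as they close: fully open they stand 13 mm farther back than shut.
Start: joints at [-1.185, 0.521, -0.036, 1.599, 0.021, 1.021, -0.113], TCP at [0.275, 0.561, 0.202] pointing down, gripper open.
Joint ranges: [-2.91, 2.91], [-0.3, 2.13], [-1.5, 1.42], [0.17, 2.43], [-1.26, 4.41], [0.16, 1.93], [-2.52, 2.52]. Speed limits (rad/s): [1.89, 1.89, 2.39, 2.39, 3.01, 3.01, 3.01].

## Interface

Orientations are given as [roll, pitch, yaw] about the fixed x, y, z axes, in that order (R = Rz(yaw) Ry(pitch) Rx(roll)).
In Python, from workcell import monitor, viewer, bot gives the robot as it stands.
- The arm moves only by the tool move_arm, never from a script. Its arguments are lists of equal length, an entry for each row: "gripper": the opening, from 0 (shut) to 1 (fully open); "linear": the shift along the tool's x, y, z in cm, a list of three; "twist": the turn about the tool's z in degrees. A call has 1 to 8 rows; each row shifts and turns the commanded pose from where the row before left it, along the tool's axes as they then stand; what a row does not reach is not made up. A row lasts 1/10 s, in which the tool goes at most 50 mm and 8.59 degrees, less where a joint would pass 70% of its speed; a pose out of reach is approached as far as the arm can. A call with a gripper value outside its range is refused whole. The fingers move at their own pace and stop on an object; "squeeze" is the grip in N (left out, the last holds). Time passes only in rows, so rows that do not move let the fingers close. It gives the time, the measured TCP pose, the force, the opening and the grip force at its end, in the units of the state.
- monitor.observe(): the state, without advancing time (a new reading comes with each control period).
- viewer.grab_frame(name): name is "side" or "top" or "wrist"; returns a dict with "img" (400x640x3 uint8, red, green, blue), "K" (3x3 intrinsics, pixels), "eye" and "rotation" of the camera in the world. Camera axes: x right, y up, looking along -z (the intrinsics and any distortion apply to the point x, -y, -z); pixel columns grow to the right and rows downward; lengths in m; the calibration is good to about 2 mm. A picture is of the moment at which its call begins. There is no depth.
- bot.job_done(): hands the job in; it is judged then, once.
The state is a dict: "clock": time; "qpos": joint angles; "qd": joint speeds; "joint_efforts": joint torques, N m; "position": TCP position; "tool_rot": TCP orientation; "force": force on the tool from outside, world axes, zero at the start; "moment": the same for the moment, N m; "grip_width": finger opening in m; "finger_force": force on a finger pad.
Only numpy, scipy, OpenCV 4.12 (cv2) and the standard library are available. Lean on these libraries where they do the work, as an engineer would, in place of code of your own. Each camera call takes 0.05 s, during which the arm holds its last target. There are 200 camera calls.

## Task

Weigh the blue-lidded tub: take it out of the plywood rack, stand it on the cork mat and let go, then take it again by its two ends and lower it gently onto the pan of the balance, between the side plates, wholly on the pan. Then slide the red-topped counterpoise along the beam until the beam rests level, with its red tip at the red mark, and let go of everything. Leave the other two tubs in their places and do not upset the figurine or the glue bottle.

Things in the scene. Friction and masses are not known exactly. Their poses are not given: they have to be found in the camera images.
- tub_blue: the tub to weigh: sealed rectangular filler tub, white with a blue lid, 42 mm (its x) by 58 mm (its y) by 45 mm high, straight sides; origin at the centre of its underside, z up. Weight unknown, 0.24 to 0.42 kg. It starts in any one of the rack's three places, standing upright, its 58 mm length across the rack.
- tub_red: a tub to leave alone: sealed rectangular filler tub, white with a red lid, 42 mm (its x) by 58 mm (its y) by 45 mm high, straight sides; origin at the centre of its underside, z up. Starts in another place of the rack
- tub_yellow: a tub to leave alone: sealed rectangular filler tub, white with a yellow lid, 42 mm (its x) by 58 mm (its y) by 45 mm high, straight sides; origin at the centre of its underside, z up. Starts in another place of the rack
- rack: fixed plywood channel, three tubs in a row at 80 mm pitch along its x; origin: centre of its underside. 260 mm long (x), 76 mm deep (y), floor 5 mm thick, x ends open; walls along its +y and -y sides 60 mm high, 5 mm thick, 66 mm apart inside. They are higher than the tubs, so the tubs' ends cannot be reached there: take a tub across its 42 mm width
- mat: fixed cork mat, 130 mm (x) by 120 mm (y), 3 mm thick, the free place on which to set a tub down and change grip; origin at the centre of its underside
- balance: fixed base of the grey beam balance; origin on the bench under the pivot, z up, +y from the pivot to the pan. Beam: bar 10 mm wide, 12 mm high, from y = +110 to -235 mm, pivot 85 mm up between two cheeks 109 mm high (|y| under 15 mm). At its -y end a red tip stands before a white plate (y = -247 mm, 115 mm high) with a red mark at level height
- pan_floor (a point): centre of the upper face of the pan, at y = +110 mm of the balance; 104 mm above the bench when the beam is level, 11 mm lower or higher at its stops. The pan always stays level and keeps the yaw and axes of the balance (linkage), and the balance does not depend on where on the pan the load stands
- pan: steel pan, 100 mm (x) by 56 mm (y); origin 19 mm below pan_floor. Upright side plates at its +y and -y sides, 60 mm long, 3 mm thick, 66 mm high, 50 mm apart inside; x ends open. A tub fits between only with its 58 mm length along the pan's x; the plates stand 21 mm higher than the tub, so lower it in held by its two ends (fingers at +x and -x)
- beam (a joint): angle of the beam, rad: 0 level, positive pan up, negative pan down, stops at -0.10 and 0.10; settles in about 1 s. Empty, the pan starts up at its stop; with the tub on the pan and the counterpoise where it starts, the pan sinks to its stop. Between the stops it tilts about 0.009 rad per mm of counterpoise travel
- poise (a joint): travel of the counterpoise along the beam, m: 0 nearest the pivot (50 mm from it), 0.15 at the far end, growing towards the balance's -y. It rides stiffly (about 2 N) and stays where it is left; moving it outwards lifts the pan. It starts too near the pivot; balance for the possible weights lies between about 0.05 and 0.105
- poise_grip (a point): centre of the top of the counterpoise's red grip block, 24 by 24 mm, 44 mm high, above a brass slider 30 by 30 mm; 49 mm above the beam's upper face. Push or pinch it. Rises and falls with the beam
- figurine: bystander: small blue ceramic figurine, 60 mm across the foot, 127 mm high, origin at the centre of its foot
- glue: bystander: small glue bottle with a red cap, 40 mm across, 110 mm high, origin at the centre of its foot
Mind the look-alikes: they are no part of the job. Leave any pink or purple look-alike of the tub_blue alone.

How it is judged:
On the way, in this order (a step that is already met when the one before it is completed fails the run):
1. the blue tub stands on the cork mat, let go (horizontal distance between tub_blue and mat below 0.065 m and height (world z) of tub_blue below 0.008 m and angle between tub_blue's own z axis and vertical below 0.08 rad and linear speed of tub_blue below 0.02 m/s and contact force between tub_blue and the fingers below 0.1 N), for 0.15 s.
2. the blue tub stands on the pan between the side plates, let go, and the pan has gone down (x of tub_blue in the frame of pan_floor between -0.02 and 0.02 m and y of tub_blue in the frame of pan_floor between -0.009 and 0.009 m and z of tub_blue in the frame of pan_floor between -0.006 and 0.006 m and angle between tub_blue's own z axis and vertical below 0.08 rad and contact force between tub_blue and the fingers below 0.1 N and value of joint beam below -0.06 rad), for 0.2 s.
3. the beam is level with the counterpoise let go (x of tub_blue in the frame of pan_floor between -0.02 and 0.02 m and y of tub_blue in the frame of pan_floor between -0.009 and 0.009 m and z of tub_blue in the frame of pan_floor between -0.006 and 0.006 m and angle between tub_blue's own z axis and vertical below 0.08 rad and value of joint beam between -0.03 and 0.03 rad and contact force between each of tub_blue, balance and the fingers below 0.1 N and contact force between balance and the arm below 0.1 N and velocity of joint beam between -0.05 and 0.05 rad/s), for 0.3 s.
At the end, for the whole second after the job is handed in: The blue tub stands upright on the pan between the side plates (origin within 20 mm of the pan's centre along its length and 9 mm across, on the floor within 6 mm), released; the beam rests within 0.03 rad of level; the red and yellow tubs are within 25 mm of where they stood (x of tub_blue in the frame of pan_floor between -0.02 and 0.02 m and y of tub_blue in the frame of pan_floor between -0.009 and 0.009 m and z of tub_blue in the frame of pan_floor between -0.006 and 0.006 m and angle between tub_blue's own z axis and vertical below 0.08 rad and value of joint beam between -0.03 and 0.03 rad and contact force between tub_blue and the fingers below 0.1 N and velocity of joint beam between -0.03 and 0.03 rad/s and linear speed of tub_blue below 0.02 m/s and distance of each of tub_red, tub_yellow from where it was at the start of the episode below 0.025 m); the robot touches nothing.
It fails at once if the tub was let fall onto the pan from more than about 10 mm (horizontal distance between tub_blue and pan_floor below 0.06 m and contact force between tub_blue and the fingers below 0.1 N and linear speed of tub_blue above 0.4 m/s).
It fails at once if the tub was pressed hard onto the pan (over 40 N) (contact force between tub_blue and pan above 40 N).
It fails at once if the figurine was knocked over or shoved (over 30 mm) (angle between figurine's own z axis and vertical above 0.3 rad or distance of figurine from where it was at the start of the episode above 0.03 m).
It fails at once if the glue bottle was knocked over or shoved (over 30 mm) (angle between glue's own z axis and vertical above 0.3 rad or distance of glue from where it was at the start of the episode above 0.03 m).
It fails at once if the red or yellow tub was taken out or upset (angle between any of tub_red, tub_yellow's own z axis and vertical above 0.4 rad or distance of any of tub_red, tub_yellow from where it was at the start of the episode above 0.04 m).
It also fails if it takes over 72 s, if anything falls off the work surface, if the arm or the gripper's body presses on something with over 40 N, if the wrist force passes 120 N, or if a joint passes its speed limit or range.

## Working session

There is one attempt and no reset: what is moved stays moved. The work goes in short steps, Python scripts to look and compute and a tool call to move; the robot and the scene stay as the last step left them, time stands still between calls to the robot, and variables do not carry over. Pictures are saved under pics/ and viewed, at most 10 in all, crops included, and the job is handed in when it is done.

Besides the shell and the picture viewer there is one more tool, called after ">>>" by a JSON object that holds its "op" and its "data", one argument or row to a line. move_arm: Moves the arm, as the interface text tells. Its arguments: {"type":"object","properties":{"gripper":{"type":"array"},"linear":{"type":"array"},"twist":{"type":"array"},"squeeze":{"type":"number"}},"required":["gripper","linear","twist"]}

```bash
mkdir -p pics
cat > h.py <<'E'
import numpy as np, cv2, json
from workcell import monitor, viewer, bot
def grab(n,f):
    d=viewer.grab_frame(n); cv2.imwrite(f'pics/{f}.png',cv2.cvtColor(np.asarray(d['img']),cv2.COLOR_RGB2BGR))
    np.savez(f'{f}.npz',K=d['K'],eye=d['eye'],R=d['rotation'],**({'dist':d['dist']} if 'dist' in d else {}))
    return d
def ray(f,u,v):
    c=np.load(f'{f}.npz'); p=np.linalg.inv(c['K'])@[u,v,1]; return c['eye'],c['R']@np.array([p[0],-p[1],-p[2]])
def onz(f,u,v,z):
    e,d=ray(f,u,v); return e+d*(z-e[2])/d[2]
def tri(*obs):
    A=np.zeros((3,3));b=np.zeros(3);L=[]
    for o in obs:
        e,d=ray(*o);d=d/np.linalg.norm(d);P=np.eye(3)-np.outer(d,d);A+=P;b+=P@e;L.append((P,e))
    x=np.linalg.solve(A,b); return x,[float(np.linalg.norm(P@(x-e))) for P,e in L]
def proj(f,x):
    c=np.load(f'{f}.npz');p=c['R'].T@(np.asarray(x)-c['eye']);p=c['K']@[p[0],-p[1],-p[2]];return p[:2]/p[2]
E
python3 - <<'E'
from h import *
for n in('side','top'):
    d=grab(n,n+'0'); print(d.keys(),d['K'],d['eye'],d['rotation'])
print(monitor.observe())
a=cv2.imread('pics/side0.png');b=cv2.imread('pics/top0.png')
E
```

```text
dict_keys(['img', 'K', 'eye', 'rotation']) [[396.97100425   0.         321.68412778]
 [  0.         396.97100425 201.87477703]
 [  0.           0.           1.        ]] [ 0.25311414 -0.40908895  0.68687984] [ 0.84175489 -0.01041037 -0.45237081]
dict_keys(['img', 'K', 'eye', 'rotation']) [[439.67516419   0.         321.09475277]
 [  0.         439.67516419 198.230252  ]
 [  0.           0.           1.        ]] [0.4080008  0.166874   0.97293631] [ 0.1339101   0.01284925 -1.54392114]
{'clock': 0.1, 'qpos': array([-1.18521604,  0.52195787, -0.03635276,  1.59993612,  0.02119988,
        1.02109311, -0.11280215]), 'qd': array([ 0.00017701, -0.00115107, -0.00109974, -0.00071199, -0.0021836 ,
       -0.00090508, -0.00106583]), 'joint_efforts': array([ 3.50495349e-03, -9.28492928e+01,  1.98413908e+00, -3.70522034e+01,
        1.81417912e-02,  5.26213393e-03,  1.01895982e-04]), 'position': array([0.2749773 , 0.56089895, 0.20188619]), 'tool_rot': array([-3.14058469e+00,  5.72850203e-05,  2.68582090e+00]), 'force': array([ 0.39082771,  0.07732745, -0.06430281]), 'moment': array([-0.01990068,  0.01505391, -0.00647617]), 'finger_force': 0.0, 'grip_width': 0.08580225889914132}
```

```bash
python3 - <<'E'
s=open('h.py').read()
s=s.replace("R=d['rotation'],**({'dist':d['dist']} if 'dist' in d else {})","R=Rotation.from_euler('xyz',d['rotation']).as_matrix()").replace("import numpy as np","from scipy.spatial.transform import Rotation\nimport numpy as np",1)
open('h.py','w').write(s)
E
python3 - <<'E'
from h import *
for n in('side','top'): grab(n,n+'0')
E
```

```text
(no output)
```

View pics/side0.png

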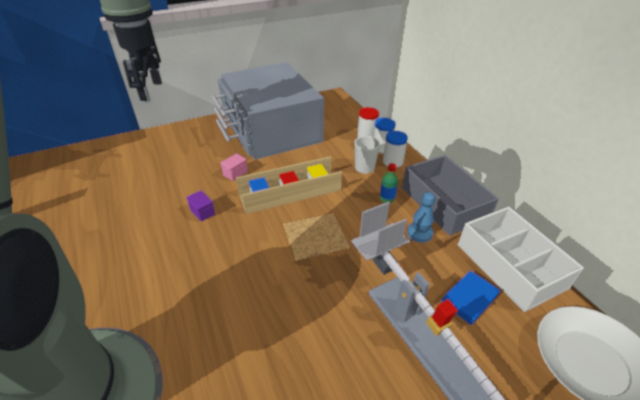

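View pics/top0.png

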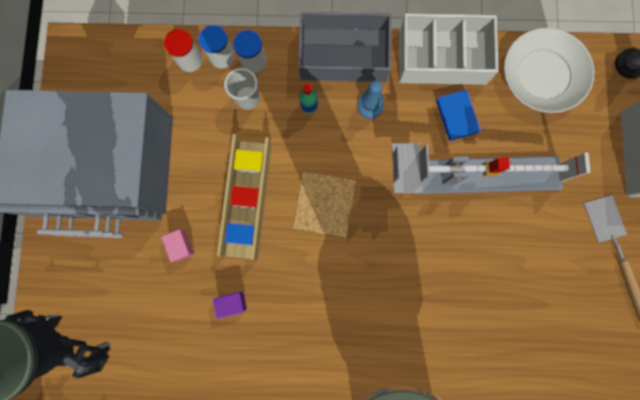

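The side view shows the rack from about (240,190) to (340,180) with blue (258,186), red (290,179) and yellow (317,172) lids. The mat is at (316,237), the pan at (380,242) and the poise at (444,312). In the top view, blue is at (239,234), red (244,196), yellow (248,160), the mat (325,205), the pan (410,168) and the poise (498,165).

Candidates for the blue tub are the blue-lidded one in the rack (239,234), the pink cube (177,246), the purple block (229,305) and the blue box (458,115). Only the first is a lidded tub standing in the rack. I'll confirm that in enlarged crops.

Run:
```python
import cv2,numpy as np
t=cv2.imread('pics/top0.png');s=cv2.imread('pics/side0.png')
r=lambda im,x,y,w,h,k:cv2.resize(im[y:y+h,x:x+w],None,fx=k,fy=k,interpolation=cv2.INTER_CUBIC)
# A: top rack+mat 160x140 x4=640x560 ; B: top balance 200x70 x4 + side ...
cv2.imwrite('pics/A.png',r(t,205,125,160,140,4))
cv2.imwrite('pics/B.png',np.vstack([r(t,385,130,200,75,4),r(s,230,150,200,75,4)]))
cv2.imwrite('pics/C.png',r(s,340,195,165,200,3))
```

```text
(no output)
```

View pics/A.png

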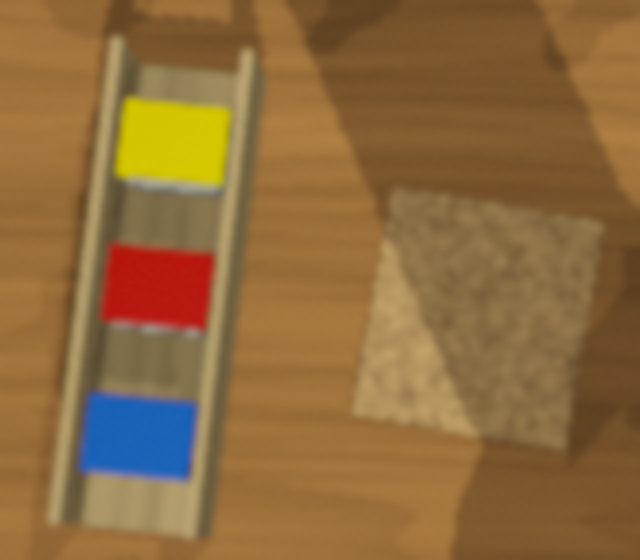

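View pics/B.png

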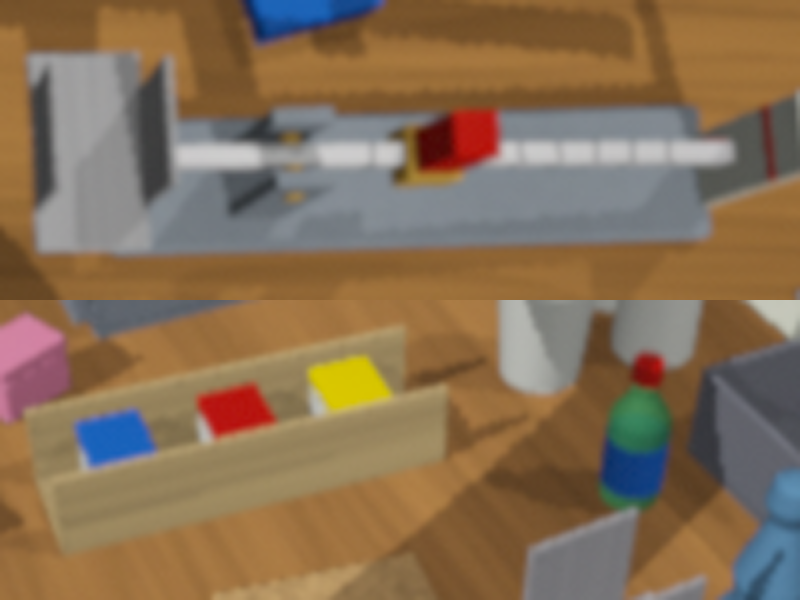

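View pics/C.png

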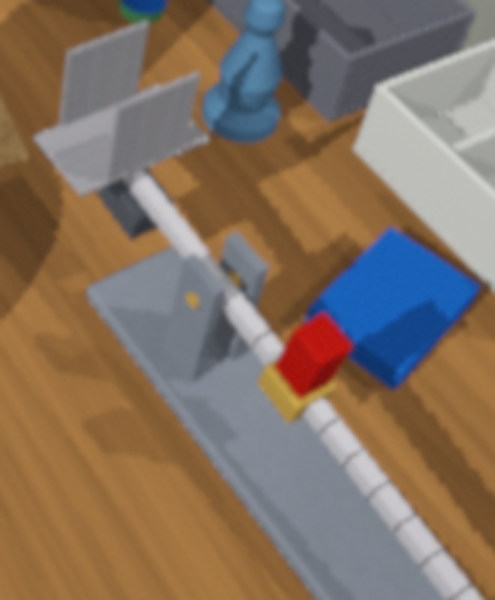

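The lidded blue tub in the rack is confirmed: blue lid centre at A (138,436), on a white body. The pink cube has no lid. Next I'll triangulate the positions.

Run:
```python
from h import *
np.set_printoptions(precision=4,suppress=True)
A=lambda x,y:('top0',205+(x+.5)/4-.5,125+(y+.5)/4-.5)
B=lambda x,y:('top0',385+(x+.5)/4-.5,130+(y+.5)/4-.5)
D=lambda x,y:('side0',230+(x+.5)/4-.5,150+(y-300+.5)/4-.5)
C=lambda x,y:('side0',340+(x+.5)/3-.5,195+(y+.5)/3-.5)
def T(n,*o): print(n,*tri(*o))
T('blue lid c',A(138,436),D(115,439)); T('red',A(159,286),D(237,411));T('yel',A(174,141),D(350,382))
for n,c in dict(blue=[(85,393),(198,400),(190,479),(79,470)]).items():
    print(n,[onz(*A(*p),.05)[:2] for p in c])
print('rack tops z60',[onz(*A(*p),.06)[:2] for p in[(118,37),(250,49),(57,523),(203,535)]])
m=[onz(*A(*p),.003)[:2] for p in[(392,188),(603,222),(568,450),(354,414)]];print('mat',m,np.mean(m,0))
T('pan +y-x',B(38,252),C(35,136));T('pan -y-x',B(150,250),C(80,192));T('pan -y+x',B(140,52),C(208,140))
T('grip',B(476,137),C(321,340)); 
for z in(.09,.1,.115): print(z,'grip top z+.03',[onz(*B(*p),z+.03)[:2] for p in[(455,112),(497,110),(498,155),(455,165)]])
T('tip beam +y end plates -y top: +x',B(172,57),C(198,75));T('plate -y top -x',B(177,182),C(113,110))
T('plate +y top -x',0 or B(50,205),C(65,52))
```

```text
blue lid c [0.4529 0.351  0.0554] [0.000501069747412155, 0.000501069747412066]
red [0.5322 0.3438 0.0562] [0.0006752610769142428, 0.0006752610769145226]
yel [0.6102 0.3395 0.0572] [0.0006620150410348444, 0.0006620150410348129]
blue [array([0.4745, 0.3814]), array([0.4724, 0.3215]), array([0.4309, 0.3238]), array([0.4341, 0.3823])]
rack tops z60 [array([0.6651, 0.372 ]), array([0.6601, 0.3009]), array([0.4063, 0.3898]), array([0.4022, 0.314 ])]
mat [array([0.5975, 0.2259]), array([0.5811, 0.1073]), array([0.4535, 0.1244]), array([0.4702, 0.2428])] [0.5256 0.1751]
pan +y-x [0.5391 0.0374 0.1173] [0.0015602380856303193, 0.0015602380856305261]
pan -y-x [ 0.5409 -0.017   0.119 ] [0.001229667013039125, 0.0012296670130392115]
pan -y+x [ 0.6407 -0.0129  0.1157] [0.0007195013903548953, 0.0007195013903550655]
grip [ 0.5981 -0.1718  0.1332] [0.001342406441374161, 0.0013424064413742455]
0.09 grip top z+.03 [array([ 0.6121, -0.1664]), array([ 0.6136, -0.187 ]), array([ 0.591 , -0.1868]), array([ 0.5855, -0.1657])]
0.1 grip top z+.03 [array([ 0.6097, -0.1625]), array([ 0.6112, -0.1829]), array([ 0.5889, -0.1827]), array([ 0.5834, -0.1618])]
0.115 grip top z+.03 [array([ 0.6061, -0.1566]), array([ 0.6076, -0.1766]), array([ 0.5857, -0.1765]), array([ 0.5803, -0.1559])]
tip beam +y end plates -y top: +x [ 0.6203 -0.0133  0.1836] [0.0006645366806462843, 0.0006645366806463655]
plate -y top -x [ 0.5609 -0.015   0.1816] [0.0009090774124492492, 0.0009090774124488791]
plate +y top -x [0.554  0.0405 0.1825] [0.004755805292147147, 0.004755805292147291]
```

```bash
cat >> h.py <<'E'
def plan(tgt,yawdeg,n):
    "rows in tool axes (cm) and twist (deg) from the present pose"
    s=monitor.observe(); p=s['position'].copy(); y=s['tool_rot'][2]
    dy=(np.degrees(y)-yawdeg+180)%360-180; st=(np.asarray(tgt)-p)/n
    print('pos',p.round(4),'rot',np.degrees(s['tool_rot']).round(2),'t',round(s['clock'],2),'F',s['force'].round(1))
    out=[]
    for i in range(n):
        a=y-np.radians(dy)/n*i
        R=Rotation.from_euler('xyz',[np.pi,0,a]).as_matrix(); out.append((R.T@st*100).round(2).tolist())
    print(out,'twist',round(dy/n,2))
E
python3 - <<'E'
from h import *
plan([.453,.352,.15],86.8,8)
print(onz('top0',368,112,0), onz('top0',308,104,0))
E
```

```text
pos [0.2751 0.561  0.202 ] rot [-179.96    0.    153.88] t 0.2 F [ 0.1 -0.1  0.4]
[[-3.15, -1.37, 0.65], [-3.31, -0.89, 0.65], [-3.41, -0.4, 0.65], [-3.43, 0.1, 0.65], [-3.38, 0.6, 0.65], [-3.25, 1.09, 0.65], [-3.06, 1.55, 0.65], [-2.8, 1.98, 0.65]] twist 8.39
[0.74061141 0.08084368 0.        ] [0.75658114 0.21888675 0.        ]
```

>>> {"op": "move_arm", "data": {
  "gripper": [0.75,0.75,0.75,0.75,0.75,0.75,0.75,0.75],
  "linear": [
    [-3.15,-1.37,0.65],
    [-3.31,-0.89,0.65],
    [-3.41,-0.4,0.65],
    [-3.43,0.1,0.65],
    [-3.38,0.6,0.65],
    [-3.25,1.09,0.65],
    [-3.06,1.55,0.65],
    [-2.8,1.98,0.65]
  ],
  "twist": [8.39,8.39,8.39,8.39,8.39,8.39,8.39,8.39],
  "squeeze": 40
}}

```text
clock: 1.0
position: [0.4538, 0.3511, 0.1502]
tool_rot: [3.142, -0.0, 1.508]
force: [1.2, 0.3, 0.2]
grip_width: 0.0644
finger_force: 0.0
```

>>> {"op": "move_arm", "data": {
  "gripper": [0.75,0.75],
  "linear": [
    [0,0,0],
    [0,0,0]
  ],
  "twist": [0,0]
}}

```text
clock: 1.2
position: [0.4532, 0.3519, 0.1502]
tool_rot: [-3.141, 0.0, 1.514]
force: [-1.0, 0.8, 0.3]
grip_width: 0.064
finger_force: 0.0
```

Run:
```python
from h import *
grab('wrist','w1')
print(monitor.observe()['grip_width'])
plan([.453,.352,.022],86.8,5)
```

```text
0.06381667868107234
pos [0.4526 0.3528 0.1503] rot [-1.7997e+02 -1.0000e-02  8.6870e+01] t 1.25 F [-0.   0.6  0.9]
[[-0.02, 0.01, 2.57], [-0.02, 0.01, 2.57], [-0.02, 0.01, 2.57], [-0.02, 0.01, 2.57], [-0.02, 0.01, 2.57]] twist 0.01
```

View pics/w1.png

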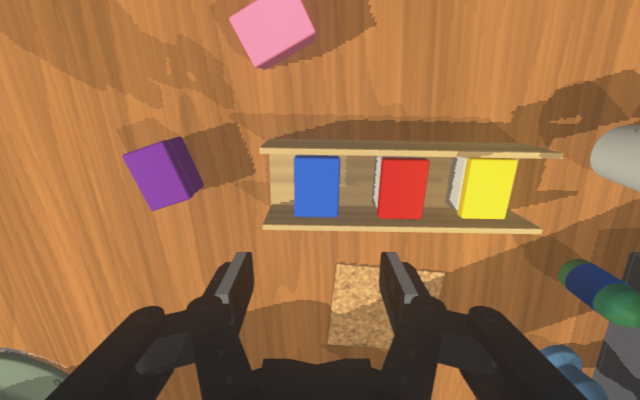

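The wrist view shows the blue lid with corners (295,157), (339,157), (339,217) and (294,217), centre (317,187), lined up between the fingers. I'll cross-check it against the top view.

Run:
```python
from h import *
print(tri(('w1',317,187),('top0',239.1,233.6)),tri(('w1',317,187),('side0',258.3,184.4)))
for z in(.05,):print([onz('w1',*p,z).round(4)[:2] for p in[(295,157),(339,157),(339,217),(294,217),(317,187),(403,188.5),(487,188.5)]])
```

```text
(array([0.45345572, 0.35281697, 0.04683589]), [0.000596453644993522, 0.0005964536449937252]) (array([0.4541117 , 0.35438813, 0.05242287]), [1.3717326534191287e-05, 1.3717326534367658e-05])
[array([0.436 , 0.3826]), array([0.4752, 0.3804]), array([0.4734, 0.3228]), array([0.4306, 0.3252]), array([0.4541, 0.3537]), array([0.5332, 0.3478]), array([0.6105, 0.3434])]
```

>>> {"op": "move_arm", "data": {
  "gripper": [0.75,0.75,0.75,0.75,0.75,0.75],
  "linear": [
    [0,0.1,2.6],
    [0,0,2.6],
    [0,0,2.6],
    [0,0,2.6],
    [0,0,2.3],
    [0,0,0]
  ],
  "twist": [0,0,0,0,0,0]
}}

```text
clock: 1.85
position: [0.4519, 0.3523, 0.0211]
tool_rot: [-3.138, 0.002, 1.517]
force: [-1.1, -0.2, -0.0]
grip_width: 0.0641
finger_force: 0.0
```

>>> {"op": "move_arm", "data": {
  "gripper": [0.1,0.1,0.1,0.1,0.1,0.1],
  "linear": [
    [0,0,0],
    [0,0,0],
    [0,0,0],
    [0,0,0],
    [0,0,0],
    [0,0,0]
  ],
  "twist": [0,0,0,0,0,0],
  "squeeze": 40
}}

```text
clock: 2.45
position: [0.4541, 0.3522, 0.0236]
tool_rot: [3.141, -0.0, 1.514]
force: [-0.1, 0.1, -0.5]
grip_width: 0.0086
finger_force: 0.0
```

>>> {"op": "move_arm", "data": {
  "gripper": [0.1,0.1,0.1,0.1,0.1,0.1],
  "linear": [
    [0,0,-1],
    [0,0,-2],
    [0,0,-2.5],
    [0,0,-2.5],
    [0,0,-2],
    [0,0,0]
  ],
  "twist": [0,0,0,0,0,0]
}}

```text
clock: 3.05
position: [0.4552, 0.353, 0.1266]
tool_rot: [3.139, -0.003, 1.514]
force: [-0.4, 0.2, -0.0]
grip_width: 0.0087
finger_force: 0.0
```

Run:
```python
from h import *
grab('wrist','w2')
plan([.526,.175,.122],90,7)
```

```text
pos [0.4546 0.3526 0.125 ] rot [ 1.7991e+02 -1.1000e-01  8.6760e+01] t 3.1 F [-0.5 -0.6 -0.2]
[[-2.48, 1.16, 0.04], [-2.48, 1.14, 0.04], [-2.49, 1.12, 0.04], [-2.5, 1.1, 0.04], [-2.51, 1.08, 0.04], [-2.52, 1.06, 0.04], [-2.53, 1.04, 0.04]] twist -0.46
```

The grip closed fully and missed the tub, so I'll look before trying again.

View pics/w2.png

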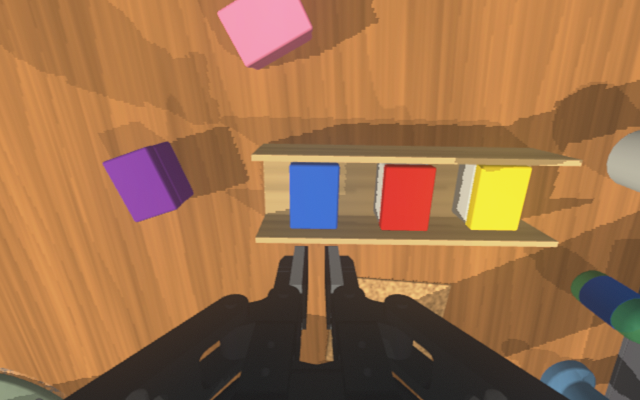

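Run:
```python
from h import *
s=monitor.observe();print(s['position'],proj('w2',s['position']),proj('w2',[.454,.353,.05]))
c=np.load('w2.npz');print(c['eye'],c['R'],c['K'])
for n in('top','side'):
    grab(n,n+'1'); print(n,proj(n+'1',s['position']),proj(n+'1',s['position']+[0,0,.1]))
t=cv2.imread('pics/top1.png')[100:300,130:390];d=cv2.imread('pics/side1.png')[80:280,150:410]
cv2.imwrite('pics/D.png',cv2.resize(np.vstack([t,d]),None,fx=1.5*1,fy=1.5,interpolation=cv2.INTER_CUBIC))
```

```text
[0.45458784 0.35261575 0.12503774] [315.03005112 235.53142071] [314.35823637 197.26249099]
[0.45940124 0.43425394 0.29845191] [[ 0.99838216  0.05464125  0.01572854]
 [-0.05680723  0.94662698  0.31728583]
 [ 0.00244783 -0.31766601  0.94819951]] [[307.41615767   0.         315.98658827]
 [  0.         307.41615767 199.27600124]
 [  0.           0.           1.        ]]
top [231.28664521 230.53303509] [218.67345957 226.97676277]
side [255.82810301 161.24678785] [251.32915802 124.66306987]
```

View pics/D.png

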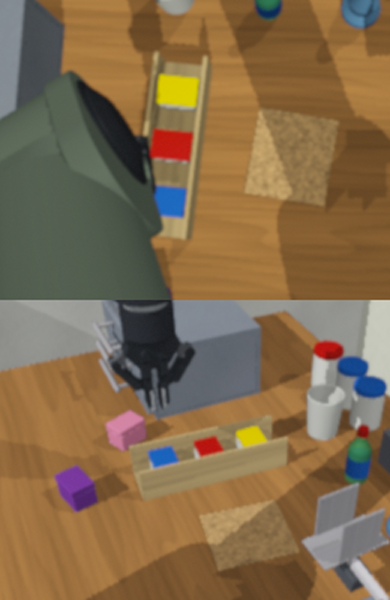

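Run:
```python
from h import *
for a in(246,250):
  for b in(149,152): print(tri(('w2',316.5,a),('side1',253.5,b)))
print(monitor.observe()['position'],monitor.observe()['force'])
grab('side','side2')
a=cv2.imread('pics/w2.png')[225:325,240:390];b=cv2.imread('pics/side2.png')[90:215,190:340]
cv2.imwrite('pics/E.png',np.vstack([cv2.resize(x,None,fx=2.6,fy=2.6,interpolation=cv2.INTER_CUBIC) for x in(a,b)]))
```

```text
(array([0.45533169, 0.36084815, 0.15499339]), [0.0005173464880563516, 0.0005173464880562123])
(array([0.45443493, 0.35784964, 0.14878856]), [0.001278934872269309, 0.0012789348722692304])
(array([0.4550675 , 0.35918166, 0.15613622]), [0.0006849647302138862, 0.0006849647302139728])
(array([0.45416136, 0.35611889, 0.14999564]), [0.001452033616643671, 0.0014520336166437312])
[0.45382347 0.35206026 0.12328751] [-0.1635462   0.53356752  0.15483358]
```

View pics/E.png

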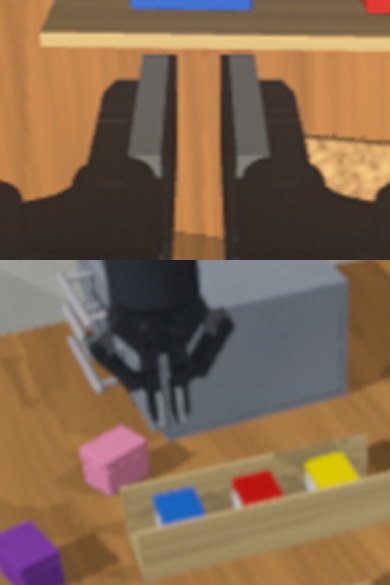

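The fingertips show at about (317,246) in the wrist view and (254,153) in the side view. That triangulates to about 25 mm above the reported TCP, so the pads closed just above the lid. I'll descend about 25 mm lower and watch the force.

>>> {"op": "move_arm", "data": {
  "gripper": [0.75,0.75,0.75,0.75,0.75,0.75,0.75,0.75],
  "linear": [
    [0,0,0],
    [0,0,1],
    [0,0,2],
    [0,0,2.6],
    [0,0,2.6],
    [0,0,1.5],
    [0,0,0.5],
    [0,0,0]
  ],
  "twist": [0,0,0,0,0,0,0,0]
}}

```text
clock: 4.05
position: [0.454, 0.3519, 0.021]
tool_rot: [-3.141, 0.001, 1.514]
force: [0.0, -0.3, 0.4]
grip_width: 0.0642
finger_force: 0.0
```

>>> {"op": "move_arm", "data": {
  "gripper": [0.75,0.75,0.75,0.75],
  "linear": [
    [0,0,0.8],
    [0,0,0.8],
    [0,0,0.4],
    [0,0,0]
  ],
  "twist": [0,0,0,0]
}}

```text
clock: 4.45
position: [0.4538, 0.352, 0.0009]
tool_rot: [-3.141, 0.0, 1.514]
force: [-0.1, 0.2, 0.0]
grip_width: 0.064
finger_force: 0.0
```

>>> {"op": "move_arm", "data": {
  "gripper": [0.1,0.1,0.1,0.1,0.1,0.1],
  "linear": [
    [0,0,0],
    [0,0,0],
    [0,0,0],
    [0,0,0],
    [0,0,0],
    [0,0,0]
  ],
  "twist": [0,0,0,0,0,0],
  "squeeze": 40
}}

```text
clock: 5.05
position: [0.4542, 0.3522, 0.0018]
tool_rot: [3.141, -0.0, 1.514]
force: [-2.1, -1.1, 5.7]
grip_width: 0.041
finger_force: 41.5
```

>>> {"op": "move_arm", "data": {
  "gripper": [0.1,0.1,0.1,0.1,0.1,0.1,0.1],
  "linear": [
    [0,0,-1],
    [0,0,-1.5],
    [0,0,-2.5],
    [0,0,-2.5],
    [0,0,-2],
    [0,0,0],
    [0,0,0]
  ],
  "twist": [0,0,0,0,0,0,0]
}}

```text
clock: 5.75
position: [0.4541, 0.3523, 0.097]
tool_rot: [3.141, -0.001, 1.514]
force: [0.4, -0.8, -3.9]
grip_width: 0.0412
finger_force: 41.7
```

```bash
cat >> h.py <<'E'
def lid(cam,f,show=True):
    "largest saturated-blue region in the given picture: min-area rectangle"
    d=grab(cam,f); h=cv2.cvtColor(np.asarray(d['img']),cv2.COLOR_RGB2HSV)
    m=cv2.inRange(h,(100,150,90),(118,255,255))
    c,_=cv2.findContours(m,cv2.RETR_EXTERNAL,cv2.CHAIN_APPROX_NONE)
    c=[x for x in c if cv2.contourArea(x)>60]
    return [(cv2.minAreaRect(x),cv2.contourArea(x)) for x in c]
E
python3 - <<'E'
from h import *
s=monitor.observe()
for n in('wrist','side','top'):
    for r in lid(n,n+'3'): print(n,r)
print(monitor.observe()['finger_force'],monitor.observe()['grip_width'])
plan([.526,.175,.09],90,7)
E
```

```text
wrist (((314.5, 275.5), (89.0, 105.0), 0.0), 8089.5)
side (((470.7413635253906, 295.1034240722656), (38.45005798339844, 45.342838287353516), 41.6335334777832), 1454.5)
side (((387.803466796875, 192.27745056152344), (14.141318321228027, 12.620747566223145), 8.746162414550781), 134.5)
side (((256.6919860839844, 155.55599975585938), (16.010250091552734, 17.44133186340332), 79.69515228271484), 233.0)
side (((390.4824523925781, 131.43931579589844), (35.21404266357422, 16.617862701416016), 47.290611267089844), 366.5)
side (((99.27489471435547, 74.98983764648438), (127.18643188476562, 155.75135803222656), 2.5830206871032715), 10237.5)
top (((241.0, 231.0), (8.0, 20.0), 0.0), 123.5)
top (((457.7500305175781, 114.7499771118164), (44.27188491821289, 31.30654525756836), 71.56504821777344), 1278.0)
top (((247.0, 44.0), (26.0, 26.0), 90.0), 533.5)
top (((212.75003051757812, 38.74998474121094), (26.16295051574707, 25.455841064453125), 45.0), 532.5)
41.73813879489899 0.04117948608693879
pos [0.4536 0.3518 0.0956] rot [-1.7994e+02  6.0000e-02  8.6760e+01] t 5.9 F [ 0.2  0.1 -3.3]
[[-2.46, 1.18, 0.08], [-2.47, 1.16, 0.08], [-2.48, 1.14, 0.08], [-2.49, 1.12, 0.08], [-2.5, 1.1, 0.08], [-2.51, 1.08, 0.08], [-2.52, 1.05, 0.08]] twist -0.46
```

Run:
```python
from h import *
print(tri(('wrist3',314.5,275.5),('side3',256.7,155)))
print(proj('side3',[.4536,.3518,.0956+.049]),proj('wrist3',[.4536,.3518,.0956+.049]))
for z in(.13,.145,.15):
  print(z,[onz('wrist3',x,y,z).round(4)[:2] for x,y in[(270,223),(359,223),(270,328),(359,328)]])
```

```text
(array([0.45587162, 0.35265609, 0.14211263]), [0.00259088422597462, 0.002590884225974658])
[254.71055212 154.78288329] [315.19168019 281.23930653]
0.13 [array([0.4329, 0.3763]), array([0.4763, 0.3739]), array([0.4263, 0.3135]), array([0.4755, 0.3107])]
0.145 [array([0.4356, 0.3826]), array([0.4744, 0.3804]), array([0.4298, 0.3266]), array([0.4737, 0.3241])]
0.15 [array([0.4366, 0.3846]), array([0.4737, 0.3825]), array([0.4309, 0.3309]), array([0.4731, 0.3285])]
```

>>> {"op": "move_arm", "data": {
  "gripper": [0.1,0.1,0.1,0.1,0.1,0.1,0.1,0.1],
  "linear": [
    [-2.46,1.18,0],
    [-2.47,1.16,0],
    [-2.48,1.14,0],
    [-2.49,1.12,0],
    [-2.5,1.1,0],
    [-2.51,1.08,0],
    [-2.52,1.05,0],
    [0,0,0]
  ],
  "twist": [-0.46,-0.46,-0.46,-0.46,-0.46,-0.46,-0.46,0]
}}

```text
clock: 6.7
position: [0.5276, 0.1711, 0.0958]
tool_rot: [-3.141, 0.002, 1.566]
force: [0.3, 1.2, -2.8]
grip_width: 0.0412
finger_force: 41.6
```

>>> {"op": "move_arm", "data": {
  "gripper": [0.1,0.1,0.1,0.1,0.1,0.1,0.1,0.1],
  "linear": [
    [0,0,2.5],
    [0,0,2.5],
    [0,0,2],
    [0,0,1.2],
    [0,0,0.5],
    [0,0,0.3],
    [0,0,0.2],
    [0,0,0]
  ],
  "twist": [0,0,0,0,0,0,0,0]
}}

```text
clock: 7.5
position: [0.5269, 0.1755, 0.0048]
tool_rot: [3.141, -0.0, 1.571]
force: [-0.3, -0.4, -3.0]
grip_width: 0.0412
finger_force: 41.6
```

>>> {"op": "move_arm", "data": {
  "gripper": [0.1,0.1,0.1,0.1],
  "linear": [
    [0,0,0.2],
    [0,0,0.1],
    [0,0,0.1],
    [0,0,0]
  ],
  "twist": [0,0,0,0]
}}

```text
clock: 7.9
position: [0.5266, 0.1754, 0.0003]
tool_rot: [-3.142, 0.0, 1.57]
force: [0.2, 0.4, -3.5]
grip_width: 0.0409
finger_force: 41.6
```

>>> {"op": "move_arm", "data": {
  "gripper": [0.1,0.1,0.1,0.1],
  "linear": [
    [0,0,0.1],
    [0,0,0],
    [0,0,0.1],
    [0,0,0]
  ],
  "twist": [0,0,0,0]
}}

```text
clock: 8.3
position: [0.5268, 0.1754, -0.0002]
tool_rot: [3.141, -0.001, 1.57]
force: [-8.9, -3.3, 29.6]
grip_width: 0.0414
finger_force: 45.5
```

>>> {"op": "move_arm", "data": {
  "gripper": [0.1,0.75,0.75,0.75,0.75,0.75,0.75,0.75],
  "linear": [
    [0,0,-0.15],
    [0,0,0],
    [0,0,0],
    [0,0,0],
    [0,0,0],
    [0,0,-2],
    [0,0,-2.5],
    [0,0,-2]
  ],
  "twist": [0,0,0,0,0,0,0,0]
}}

```text
clock: 9.1
position: [0.5268, 0.1753, 0.0659]
tool_rot: [3.142, 0.0, 1.57]
force: [0.6, 0.8, 0.4]
grip_width: 0.0639
finger_force: 0.0
```

>>> {"op": "move_arm", "data": {
  "gripper": [1,1,1,1,1,1,1,1],
  "linear": [
    [0,0,-2],
    [0,0,-2],
    [0,0,0],
    [0,0,0],
    [0,0,0],
    [0,0,0],
    [0,0,0],
    [0,0,0]
  ],
  "twist": [0,0,-8.5,-8.5,-8.5,-8.5,-8.5,-8.5]
}}

```text
clock: 9.9
position: [0.5267, 0.1753, 0.1048]
tool_rot: [-3.142, 0.0, 2.467]
force: [0.4, -0.3, -0.6]
grip_width: 0.0855
finger_force: 0.0
```

>>> {"op": "move_arm", "data": {
  "gripper": [1,1,1,1,1,1],
  "linear": [
    [0,0,0],
    [0,0,0],
    [0,0,0],
    [0,0,0],
    [0,0,0],
    [0,0,0]
  ],
  "twist": [-8.5,-8.5,-8.5,-8.5,-5,0]
}}

```text
clock: 10.5
position: [0.5267, 0.1751, 0.1048]
tool_rot: [3.141, -0.0, -3.141]
force: [-0.0, 0.8, -0.1]
grip_width: 0.0858
finger_force: 0.0
```

Run:
```python
from h import *
w=[r for r in lid('wrist','w4')];t=lid('top','t4');s=lid('side','s4')
print(w)
print([r for r in t if 280<r[0][0][0]<380]);print([r for r in s if 270<r[0][0][0]<370])
print(monitor.observe()['grip_width']);plan([.527,.1755,.002],180,5)
for r,a in w:
    if a>1500: print([onz('w4',*p,.048).round(4)[:2] for p in cv2.boxPoints(r)], onz('w4',*r[0],.048))
```

```text
[(((317.9999694824219, 202.99998474121094), (49.99999237060547, 71.99998474121094), 90.0), 3355.5)]
[]
[(((315.191162109375, 222.98529052734375), (22.466312408447266, 16.463863372802734), 59.03623962402344), 295.5)]
0.08545614061377309
pos [0.5267 0.1753 0.1048] rot [-1.7999e+02 -1.0000e-02  1.7982e+02] t 10.65 F [ 0.5  0.5 -0.7]
[[-0.01, 0.0, 2.06], [-0.01, 0.0, 2.06], [-0.01, 0.0, 2.06], [-0.01, 0.0, 2.06], [-0.01, 0.0, 2.06]] twist -0.04
[array([0.5042, 0.1484]), array([0.5041, 0.2036]), array([0.5459, 0.2053]), array([0.5459, 0.147 ])] [0.5244485  0.17608817 0.048     ]
```

>>> {"op": "move_arm", "data": {
  "gripper": [1,1,1,1,1,1,1],
  "linear": [
    [0.1,0,2],
    [0,0,2.5],
    [0,0,2.5],
    [0,0,2],
    [0,0,1],
    [0,0,0.3],
    [0,0,0]
  ],
  "twist": [0,0,0,0,0,0,0]
}}

```text
clock: 11.35
position: [0.5258, 0.1755, 0.0022]
tool_rot: [-3.142, 0.0, 3.141]
force: [-1.0, 0.8, -0.6]
grip_width: 0.0854
finger_force: 0.0
```

>>> {"op": "move_arm", "data": {
  "gripper": [0.3,0.3,0.3,0.3,0.3,0.3],
  "linear": [
    [0,0,0],
    [0,0,0],
    [0,0,0],
    [0,0,0],
    [0,0,0],
    [0,0,0]
  ],
  "twist": [0,0,0,0,0,0],
  "squeeze": 40
}}

```text
clock: 11.95
position: [0.5262, 0.1756, 0.0029]
tool_rot: [3.141, 0.001, 3.141]
force: [-1.5, -0.2, 10.0]
grip_width: 0.0572
finger_force: 41.2
```

>>> {"op": "move_arm", "data": {
  "gripper": [0.3,0.3,0.3,0.3,0.3,0.3,0.3,0.3],
  "linear": [
    [0,0,-1.5],
    [0,0,-3],
    [0,0,-4],
    [0,0,-4],
    [0,0,-4],
    [0,0,-4],
    [0,0,-3],
    [0,0,0]
  ],
  "twist": [0,0,0,0,0,0,0,0]
}}

```text
clock: 12.75
position: [0.5271, 0.1759, 0.242]
tool_rot: [3.139, 0.006, 3.141]
force: [0.3, 0.2, -4.0]
grip_width: 0.0569
finger_force: 45.8
```

Run:
```python
from h import *
w=lid('wrist','w5')
s=monitor.observe();z=s['position'][2]+.048
for r,a in w:
    if a>1500: print(r,[onz('w5',*p,z).round(4)[:2] for p in cv2.boxPoints(r)], onz('w5',*r[0],z))
plan([.530,.13,.235],92.1,11)
```

```text
((316.79083251953125, 274.6772766113281), (120.00408935546875, 86.3735122680664), 0.5405101776123047) [array([0.5489, 0.1455]), array([0.5018, 0.1489]), array([0.5024, 0.2027]), array([0.5498, 0.2053])] [0.52446301 0.17557086 0.28746083]
pos [0.5262 0.1755 0.2395] rot [179.93   0.21 179.97] t 12.8 F [ 0.2 -0.3 -3.9]
[[-0.03, -0.41, 0.04], [-0.09, -0.4, 0.04], [-0.15, -0.39, 0.04], [-0.2, -0.36, 0.04], [-0.25, -0.33, 0.04], [-0.29, -0.29, 0.04], [-0.33, -0.25, 0.04], [-0.36, -0.2, 0.04], [-0.39, -0.15, 0.04], [-0.4, -0.1, 0.04], [-0.41, -0.04, 0.04]] twist 7.99
```

Run:
```python
from h import *
plan([.590,.0123,.2395],92.1,12)
```

```text
pos [0.5262 0.1755 0.2395] rot [179.93   0.21 179.97] t 12.8 F [ 0.2 -0.3 -3.9]
[[-0.53, -1.36, -0.0], [-0.7, -1.28, -0.0], [-0.86, -1.18, -0.0], [-1.0, -1.06, -0.0], [-1.13, -0.93, -0.0], [-1.24, -0.77, -0.0], [-1.33, -0.61, -0.0], [-1.39, -0.44, -0.0], [-1.44, -0.25, -0.0], [-1.46, -0.07, -0.0], [-1.46, 0.12, -0.0], [-1.43, 0.3, -0.0]] twist 7.32
```

>>> {"op": "move_arm", "data": {
  "gripper": [0.3,0.3,0.3,0.3,0.3,0.3,0.3,0.3],
  "linear": [
    [-0.53,-1.36,0],
    [-0.7,-1.28,0],
    [-0.86,-1.18,0],
    [-1.0,-1.06,0],
    [-1.13,-0.93,0],
    [-1.24,-0.77,0],
    [-1.33,-0.61,0],
    [-1.39,-0.44,0]
  ],
  "twist": [7.32,7.32,7.32,7.32,7.32,7.32,7.32,7.32]
}}

```text
clock: 13.6
position: [0.5676, 0.0658, 0.236]
tool_rot: [-3.14, -0.001, 2.114]
force: [-0.4, -0.8, -3.6]
grip_width: 0.057
finger_force: 45.7
```

>>> {"op": "move_arm", "data": {
  "gripper": [0.3,0.3,0.3,0.3,0.3,0.3],
  "linear": [
    [-1.44,-0.25,0],
    [-1.46,-0.07,0],
    [-1.46,0.12,0],
    [-1.43,0.3,0],
    [0,0,0],
    [0,0,0]
  ],
  "twist": [7.32,7.32,7.32,7.32,0,0]
}}

```text
clock: 14.2
position: [0.5889, 0.0123, 0.2361]
tool_rot: [-3.14, -0.0, 1.61]
force: [-0.0, -0.3, -2.9]
grip_width: 0.0569
finger_force: 45.7
```

Run:
```python
from h import *
w=lid('wrist','w6')
s=monitor.observe();z=s['position'][2]+.045
for r,a in w:
    if a>1500: print(r,[onz('w6',*p,z).round(4)[:2] for p in cv2.boxPoints(r)], onz('w6',*r[0],z))
plan([.590,.0123,.2395],92.1,1)
grab('side','s6')
# where the measured pan lies in the wrist picture
y=.037;X=np.array([np.cos(y),np.sin(y),0]);Y=np.array([-np.sin(y),np.cos(y),0]);c=np.array([.590,.0123,0])
a=cv2.imread('pics/w6.png');b=cv2.imread('pics/s6.png')
for im,f in((a,'w6'),(b,'s6')):
  for sx in(-1,1):
    for k in(-28,-25,25,28):
      q=proj(f,c+X*sx*.03+Y*k/1000+[0,0,.181]);print(f,sx,k,q.round(1))
cv2.imwrite('pics/F.png',np.hstack([cv2.resize(a[150:400,200:440],None,fx=1.6,fy=2.4*1,interpolation=cv2.INTER_CUBIC),cv2.resize(b[130:300,330:450],None,fx=3.2,fy=600/170,interpolation=cv2.INTER_CUBIC)]))
```

```text
((354.2167053222656, 274.4714660644531), (78.79144287109375, 195.87255859375), 86.83769989013672) [array([0.5601, 0.0305]), array([0.648 , 0.0394]), array([ 0.6577, -0.0026]), array([ 0.5612, -0.013 ])] [0.60691624 0.01464351 0.28131499]
pos [0.5889 0.0128 0.2363] rot [-1.7992e+02 -2.0000e-02  9.2300e+01] t 14.25 F [-1.2 -0.6 -3.8]
[[-0.05, 0.1, -0.32]] twist 0.2
w6 -1 -28 [280.6 237.9]
w6 -1 -25 [280.5 234.6]
w6 -1 25 [278.2 174.5]
w6 -1 28 [278.1 170.7]
w6 1 -28 [354.4 238.1]
w6 1 -25 [354.5 234.8]
w6 1 25 [357.4 174.8]
w6 1 28 [357.5 170.9]
s6 -1 -28 [378.4 232.1]
s6 -1 -25 [377.5 231. ]
s6 -1 25 [362.3 213.8]
s6 -1 28 [361.4 212.8]
s6 1 -28 [405.8 221.1]
s6 1 -25 [404.8 220.1]
s6 1 25 [388.9 203.8]
s6 1 28 [388.  202.9]
```

View pics/F.png

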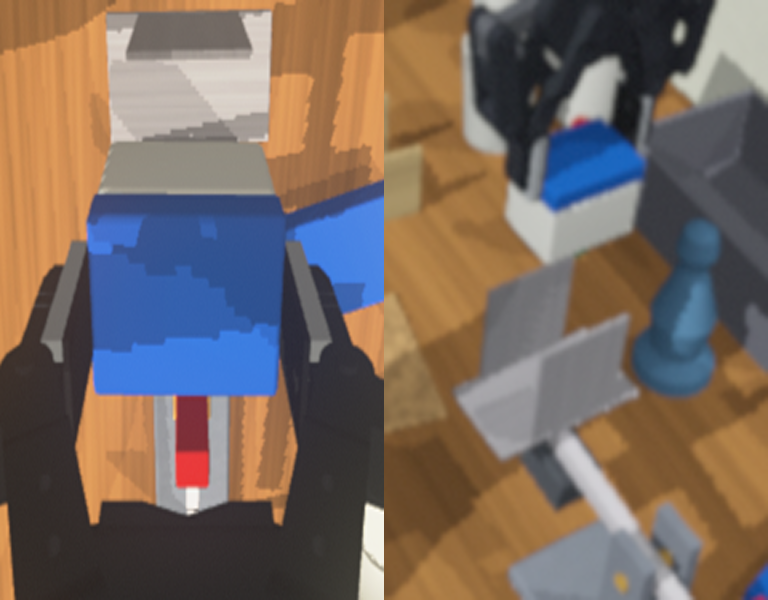

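The wrist half shows the +y plate top at F (127–252, 50–58), which matches its prediction of (125–251, 50–60). The held lid's top face has corners (89,214), (285,210), (278,393) and (95,393). The side half shows the tub level above the plates.

Run:
```python
from h import *
P=[(89,214),(285,210),(278,393),(95,393)]
Q=[(200+(x+.5)/1.6-.5,150+(y+.5)/2.4-.5) for x,y in P]
for z in(.278,.281,.284):
  q=np.array([onz('w6',*p,z)[:2] for p in Q]);print(z,q.round(4).tolist(),q.mean(0).round(4))
# side view: lid top corners F right
S=[(384+0+155,208),(384+220,120),(384+262,158)]
for p,x in zip(S,('-x-y?',)*3): u=(330+(p[0]-384+.5)/3.2-.5,130+(p[1]+.5)/3.529-.5); print(u,onz('s6',*u,.281))
y=.037;X=np.array([np.cos(y),np.sin(y),0]);Y=np.array([-np.sin(y),np.cos(y),0]);c=np.array([.590,.0123,.2813])
for a,b in((-29,-21),(29,-21),(-29,21),(29,21)):
  q=proj('s6',c+X*a/1e3+Y*b/1e3); print(a,b,q,(384+(q[0]-330)*3.2,(q[1]-130)*3.529))
```

```text
0.278 [[0.56, 0.0297], [0.6169, 0.0329], [0.6191, -0.0099], [0.5609, -0.0122]] [0.5892 0.0101]
0.281 [[0.5606, 0.0312], [0.6162, 0.0343], [0.6184, -0.0074], [0.5615, -0.0098]] [0.5891 0.0121]
0.284 [[0.5612, 0.0327], [0.6155, 0.0357], [0.6176, -0.005], [0.562, -0.0073]] [0.5891 0.014 ]
(378.09375, 188.58189288750356) [ 0.55105044 -0.01198797  0.281     ]
(398.40625, 163.64565032587134) [0.61865289 0.03038907 0.281     ]
(411.53125, 174.41357325021252) [ 0.62138328 -0.00430399  0.281     ]
-29 -21 [383.06253015 185.81377511] (np.float64(553.8000964954559), np.float64(196.96681234643472))
29 -21 [411.92476509 175.63332223] (np.float64(646.1592482921378), np.float64(161.0399941567086))
-29 21 [368.77897623 171.68536932] (np.float64(508.0927239332441), np.float64(147.10766832715828))
29 21 [396.91618846 162.33736644] (np.float64(598.1318030572538), np.float64(114.11856617224525))
```

>>> {"op": "move_arm", "data": {
  "gripper": [0.3,0.3,0.3,0.3,0.3,0.3],
  "linear": [
    [0,0.1,1],
    [0,0,1.5],
    [0,0,1.5],
    [0,0,1],
    [0,0,1],
    [0,0,0]
  ],
  "twist": [0,0,0,0,0,0]
}}

```text
clock: 14.9
position: [0.5899, 0.0123, 0.1756]
tool_rot: [-3.14, 0.0, 1.609]
force: [-0.0, -0.0, -1.8]
grip_width: 0.057
finger_force: 45.7
```

>>> {"op": "move_arm", "data": {
  "gripper": [0.3,0.3,0.3,0.3,0.3,0.3],
  "linear": [
    [0,0,1],
    [0,0,1],
    [0,0,1],
    [0,0,1],
    [0,0,0.7],
    [0,0,0]
  ],
  "twist": [0,0,0,0,0,0]
}}

```text
clock: 15.5
position: [0.59, 0.0121, 0.1287]
tool_rot: [-3.14, 0.0, 1.608]
force: [0.5, -0.7, -3.6]
grip_width: 0.0566
finger_force: 45.7
```

>>> {"op": "move_arm", "data": {
  "gripper": [0.3,0.3,0.3,0.3,0.3,0.3],
  "linear": [
    [0,0,0.4],
    [0,0,0.4],
    [0,0,0.4],
    [0,0,0.4],
    [0,0,0.4],
    [0,0,0]
  ],
  "twist": [0,0,0,0,0,0]
}}

```text
clock: 16.1
position: [0.5903, 0.0122, 0.1093]
tool_rot: [-3.141, 0.0, 1.608]
force: [-0.1, 1.0, 0.5]
grip_width: 0.057
finger_force: 46.3
```

>>> {"op": "move_arm", "data": {
  "gripper": [0.3,0.3,0.3,0.3,0.3,0.3],
  "linear": [
    [0,0,0.3],
    [0,0,0.3],
    [0,0,0.3],
    [0,0,0.3],
    [0,0,0.1],
    [0,0,0]
  ],
  "twist": [0,0,0,0,0,0]
}}

```text
clock: 16.7
position: [0.5905, 0.0121, 0.0967]
tool_rot: [-3.141, 0.0, 1.608]
force: [0.0, -0.3, -1.4]
grip_width: 0.057
finger_force: 45.9
```

>>> {"op": "move_arm", "data": {
  "gripper": [0.3,0.3],
  "linear": [
    [0,0,0.1],
    [0,0,0]
  ],
  "twist": [0,0]
}}

```text
clock: 16.9
position: [0.5906, 0.0121, 0.0959]
tool_rot: [-3.142, 0.0, 1.608]
force: [0.5, -0.2, -2.1]
grip_width: 0.0568
finger_force: 45.9
```

>>> {"op": "move_arm", "data": {
  "gripper": [0.3,0.3,0.3],
  "linear": [
    [0,0,0.1],
    [0,0,0],
    [0,0,0]
  ],
  "twist": [0,0,0]
}}

```text
clock: 17.2
position: [0.5906, 0.0121, 0.0949]
tool_rot: [-3.142, 0.0, 1.608]
force: [-0.9, -0.2, -1.7]
grip_width: 0.0571
finger_force: 45.9
```

>>> {"op": "move_arm", "data": {
  "gripper": [0.75,0.8,0.9,1,1,1,1],
  "linear": [
    [0,0,0],
    [0,0,0],
    [0,0,0],
    [0,0,0],
    [0,0,0],
    [0,0,0],
    [0,0,0]
  ],
  "twist": [0,0,0,0,0,0,0]
}}

```text
clock: 17.9
position: [0.5906, 0.0121, 0.0949]
tool_rot: [3.142, -0.0, 1.608]
force: [0.6, 0.6, -0.1]
grip_width: 0.0853
finger_force: 0.0
```

>>> {"op": "move_arm", "data": {
  "gripper": [1,1,1,1,1,1,1,1],
  "linear": [
    [0,0,-0.5],
    [0,0,-1],
    [0,0,-2],
    [0,0,-3],
    [0,0,-3],
    [0,0,-3],
    [0,0,-2],
    [0,0,0]
  ],
  "twist": [0,0,0,0,0,0,0,0]
}}

```text
clock: 18.7
position: [0.5918, 0.0121, 0.2436]
tool_rot: [3.137, -0.0, 1.608]
force: [-0.0, 0.2, -0.0]
grip_width: 0.0857
finger_force: 0.0
```

Run:
```python
from h import *
w=lid('wrist','w7');s=lid('side','s7');t=lid('top','t7')
for r in w: print('w',r)
for r in s: print('s',r)
y=.037;X=np.array([np.cos(y),np.sin(y),0]);Y=np.array([-np.sin(y),np.cos(y),0]);c=np.array([.590,.0123,0])
for f in('w7','s7'): print(f,[proj(f,c+X*a/1e3+Y*b/1e3+[0,0,.093+.045]).round(1).tolist() for a,b in((-29,-21),(29,-21),(29,21),(-29,21),(0,0))])
for f,n in(('s7','side'),('t7','top')):
    im=cv2.imread(f'pics/{f}.png');h=cv2.cvtColor(im,cv2.COLOR_BGR2HSV)
    m=cv2.inRange(h,(0,190,90),(6,255,255))|cv2.inRange(h,(174,190,90),(180,255,255))
    k,_,st,ce=cv2.connectedComponentsWithStats(m)
    print(n,[(st[i].tolist(),ce[i].round(1).tolist()) for i in range(1,k) if st[i][4]>3])
```

```text
w (((411.4842529296875, 254.76687622070312), (41.407127380371094, 69.78009796142578), 76.67547607421875), 2293.0)
w (((314.0, 187.5), (41.0, 60.0), 90.0), 2355.0)
s (((470.696533203125, 295.3413391113281), (38.20092010498047, 45.758060455322266), 41.6335334777832), 1404.0)
s (((378.4758605957031, 230.91033935546875), (17.937824249267578, 26.74064826965332), 48.36646270751953), 286.5)
s (((387.68206787109375, 192.5664825439453), (14.293375968933105, 13.228975296020508), 8.746161460876465), 145.5)
s (((97.7247314453125, 75.01029205322266), (130.18414306640625, 156.01963806152344), 2.622401237487793), 11522.5)
w7 [[283.5, 208.1], [343.8, 208.0], [345.1, 165.1], [281.9, 165.1], [313.6, 187.1]]
s7 [[374.3, 245.6], [399.7, 235.1], [387.0, 221.3], [362.1, 231.1], [380.8, 233.1]]
side [([359, 108, 19, 11, 164], [368.2, 113.0]), ([388, 165, 7, 7, 40], [391.4, 167.9]), ([280, 172, 18, 12, 147], [288.4, 177.0]), ([433, 290, 21, 30, 444], [442.8, 304.8])]
top [([164, 29, 28, 27, 591], [177.8, 42.0]), ([302, 84, 10, 10, 80], [306.8, 88.4]), ([230, 186, 28, 21, 464], [243.8, 195.9])]
```

Run:
```python
from h import *
print(proj('s7',[.5965,-.161,.147]))
plan([.597,-.165,.235],2.1,12)
```

```text
[442.61540783 298.45568568]
pos [0.5903 0.0122 0.2398] rot [-179.98    0.     92.15] t 18.85 F [ 0.2  0.1 -0.4]
[[-1.48, 0.0, 0.04], [-1.46, 0.19, 0.04], [-1.43, 0.38, 0.04], [-1.36, 0.57, 0.04], [-1.28, 0.74, 0.04], [-1.17, 0.9, 0.04], [-1.04, 1.05, 0.04], [-0.9, 1.17, 0.04], [-0.74, 1.28, 0.04], [-0.56, 1.37, 0.04], [-0.38, 1.43, 0.04], [-0.19, 1.47, 0.04]] twist 7.5
```

>>> {"op": "move_arm", "data": {
  "gripper": [0.7,0.7,0.7,0.7,0.7,0.7,0.7,0.7],
  "linear": [
    [-1.48,0.0,0],
    [-1.46,0.19,0],
    [-1.43,0.38,0],
    [-1.36,0.57,0],
    [-1.28,0.74,0],
    [-1.17,0.9,0],
    [-1.04,1.05,0],
    [-0.9,1.17,0]
  ],
  "twist": [7.5,7.5,7.5,7.5,7.5,7.5,7.5,7.5]
}}

```text
clock: 19.65
position: [0.5946, -0.1064, 0.239]
tool_rot: [-3.141, 0.001, 0.556]
force: [-0.1, -0.5, -0.3]
grip_width: 0.0601
finger_force: 0.0
```

>>> {"op": "move_arm", "data": {
  "gripper": [0.6,0.6,0.6,0.6,0.6,0.6,0.6],
  "linear": [
    [-0.74,1.28,0],
    [-0.56,1.37,0],
    [-0.38,1.43,0],
    [-0.19,1.47,0],
    [0,0,0],
    [0,0,0],
    [0,0,0]
  ],
  "twist": [7.5,7.5,7.5,7.5,0,0,0]
}}

```text
clock: 20.35
position: [0.5973, -0.1642, 0.2395]
tool_rot: [-3.141, 0.001, 0.04]
force: [-0.7, -0.4, 0.1]
grip_width: 0.0512
finger_force: 0.0
```

```bash
cat >> h.py <<'E'
def red(cam,f,lo=150):
    d=grab(cam,f); h=cv2.cvtColor(np.asarray(d['img']),cv2.COLOR_RGB2HSV)
    m=cv2.inRange(h,(0,170,lo),(6,255,255))|cv2.inRange(h,(174,170,lo),(180,255,255))
    k,_,st,ce=cv2.connectedComponentsWithStats(m)
    return [(st[i].tolist(),ce[i].round(1).tolist()) for i in range(1,k) if st[i][4]>5]
E
python3 - <<'E'
from h import *
for lo in(40,120,180,215): print(lo,red('wrist','w8',lo))
print('side',red('side','s8',40),red('side','s8',180))
print('pred',[proj('w8',[.5965+a,-.161+b,.147]).round(1).tolist() for a,b in((-.012,-.012),(.012,-.012),(.012,.012),(-.012,.012))])
plan([.597,-.165,.235],2.1,1);print(monitor.observe()['grip_width'])
E
```

```text
40 [([301, 176, 27, 26, 654], [313.8, 188.9])]
120 [([301, 176, 27, 26, 648], [313.7, 188.9])]
180 [([301, 178, 26, 24, 604], [313.5, 189.4])]
215 [([302, 179, 24, 23, 509], [313.4, 189.6])]
side [([359, 108, 19, 11, 174], [368.4, 112.9]), ([388, 164, 8, 8, 44], [391.4, 167.7]), ([280, 171, 19, 13, 164], [288.5, 177.0]), ([433, 290, 21, 30, 449], [442.7, 304.8])] [([360, 108, 18, 11, 152], [368.1, 112.4]), ([389, 164, 6, 6, 23], [391.1, 166.3]), ([280, 171, 18, 13, 162], [288.4, 177.0]), ([436, 291, 18, 15, 157], [444.2, 298.2])]
pred [[324.1, 205.7], [325.4, 180.3], [298.4, 179.3], [297.9, 204.7]]
pos [ 0.5974 -0.1648  0.24  ] rot [-179.99   -0.      2.19] t 20.65 F [ 0.   0.4 -0.2]
[[-0.04, 0.02, 0.5]] twist 0.09
0.05128724732585027
```

Run:
```python
from h import *
print(tri(('w8',313.8,189.7),('s8',444,298.3)))
print(onz('w8',313.8,189.7,.147))
```

```text
(array([ 0.59902823, -0.16236516,  0.14690204]), [0.0007188581466480295, 0.0007188581466480836])
[ 0.59939973 -0.1630046   0.147     ]
```

>>> {"op": "move_arm", "data": {
  "gripper": [0.6,0.6,0.6,0.6,0.6,0.6,0.6,0.6],
  "linear": [
    [0.2,-0.2,2],
    [0,0,2.5],
    [0,0,2.5],
    [0,0,2.5],
    [0,0,2.5],
    [0,0,1.5],
    [0,0,1],
    [0,0,0]
  ],
  "twist": [0,0,0,0,0,0,0,0]
}}

```text
clock: 21.45
position: [0.599, -0.1629, 0.0942]
tool_rot: [-3.141, 0.001, 0.037]
force: [-0.1, 0.0, 0.2]
grip_width: 0.0514
finger_force: 0.0
```

>>> {"op": "move_arm", "data": {
  "gripper": [0.45,0.45,0.45,0.45,0.45,0.45,0.45,0.45],
  "linear": [
    [0,0,0],
    [0,1,0],
    [0,1,0],
    [0,1,0],
    [0,1,0],
    [0,0.8,0],
    [0,0.5,0],
    [0,0,0]
  ],
  "twist": [0,0,0,0,0,0,0,0]
}}

```text
clock: 22.25
position: [0.6009, -0.2172, 0.0948]
tool_rot: [3.141, 0.0, 0.036]
force: [0.3, 0.6, 0.3]
grip_width: 0.0389
finger_force: 0.0
```

Run:
```python
from h import *
for lo in(100,180): print(red('side','s9',lo)[-1],red('wrist','w9',lo))
plan([.6,-.22,.095],2.1,1);print(monitor.observe()['grip_width'])
print('lid', [r for r in lid('side','s9') if 350<r[0][0][0]<420])
```

```text
([451, 314, 26, 30, 498], [463.4, 328.3]) [([511, 197, 5, 20, 29], [513.1, 204.4]), ([487, 222, 20, 3, 43], [496.7, 223.4]), ([503, 248, 2, 6, 11], [503.5, 250.7]), ([277, 255, 52, 47, 2294], [303.1, 278.7])]
([453, 336, 5, 4, 7], [455.1, 337.7]) [([279, 261, 51, 43, 2026], [304.2, 281.6])]
pos [ 0.6013 -0.2157  0.0949] rot [1.80e+02 1.00e-02 2.16e+00] t 22.45 F [-0.5 -0.4  0.9]
[[-0.14, 0.42, -0.01]] twist 0.06
0.03864269430377259
lid [(((378.6585998535156, 228.80343627929688), (17.854778289794922, 26.65760040283203), 48.36646270751953), 271.5), (((387.68206787109375, 192.5664825439453), (14.293375968933105, 13.228975296020508), 8.746161460876465), 145.5), (((390.64337158203125, 131.2423858642578), (35.06397247314453, 16.977813720703125), 49.08561706542969), 367.5)]
```

>>> {"op": "move_arm", "data": {
  "gripper": [0.45,0.45,0.45,0.45,0.45,0.45,0.45,0.45],
  "linear": [
    [0,-0.5,0],
    [0,0,0],
    [0,0,0],
    [0,0,0],
    [0,0,0],
    [0,0,0],
    [0,0,0],
    [0,0,0]
  ],
  "twist": [0,0,0,0,0,0,0,0]
}}

```text
clock: 23.3
position: [0.6011, -0.211, 0.0949]
tool_rot: [3.142, 0.0, 0.037]
force: [-0.3, 0.4, -0.4]
grip_width: 0.0383
finger_force: 0.0
```

```bash
cat >> h.py <<'E'
def beam(f):
    "tub rise over its lowest stand (mm) from the lid in the side picture, and the beam angle"
    u=[r for r in lid('side',f) if 365<r[0][0][0]<385 and 215<r[0][0][1]<240][0][0][0]
    k=[proj('s7',[.59,.0123,z])[1] for z in(.138,.149)]
    rise=(230.91-u[1])/((k[0]-k[1])/11); return u,round(rise,2),round(-.1+rise/110,3)
E
python3 - <<'E'
from h import *
print(beam('s10'),monitor.observe()['position'])
print(red('side','s10',100)[-1],red('wrist','w10',100))
E
```

```text
((378.6275939941406, 229.8310546875), np.float64(2.95), np.float64(-0.073)) [ 0.60111093 -0.21097816  0.09489895]
([452, 313, 24, 30, 465], [462.8, 326.5]) [([521, 197, 4, 16, 26], [522.3, 203.4]), ([502, 228, 20, 3, 41], [511.9, 228.6]), ([285, 254, 53, 54, 2536], [311.9, 282.1])]
```

>>> {"op": "move_arm", "data": {
  "gripper": [0.45,0.45,0.45,0.45,0.45,0.45,0.45,0.45],
  "linear": [
    [0,0.4,0],
    [0,0.4,0],
    [0,0.3,0],
    [0,0,0],
    [0,-0.5,0],
    [0,0,0],
    [0,0,0],
    [0,0,0]
  ],
  "twist": [0,0,0,0,0,0,0,0]
}}

```text
clock: 24.25
position: [0.6014, -0.2169, 0.095]
tool_rot: [3.141, -0.0, 0.037]
force: [-0.3, 0.5, -0.8]
grip_width: 0.0385
finger_force: 0.0
```

>>> {"op": "move_arm", "data": {
  "gripper": [0.45,0.45,0.45,0.45,0.45,0.45],
  "linear": [
    [0,0,0],
    [0,0,0],
    [0,0,0],
    [0,0,0],
    [0,0,0],
    [0,0,0]
  ],
  "twist": [0,0,0,0,0,0]
}}

```text
clock: 24.85
position: [0.6013, -0.217, 0.0949]
tool_rot: [3.142, 0.0, 0.037]
force: [-0.9, -0.6, -0.3]
grip_width: 0.0385
finger_force: 0.0
```

Run:
```python
from h import *
print(beam('s11'),monitor.observe()['position'],monitor.observe()['force'])
# finer: vertical shift of the lid patch between pictures by phase correlation
def patch(f): return cv2.cvtColor(cv2.imread(f'pics/{f}.png'),cv2.COLOR_BGR2HSV)[218:246,362:394,1].astype(np.float32)
w=cv2.createHanningWindow((32,28),cv2.CV_32F)
for f in('s8','s10','s11'): print(f,cv2.phaseCorrelate(patch('s7'),patch(f),w))
print(red('side','s11',100)[-1])
```

```text
((378.75408935546875, 227.70492553710938), np.float64(8.75), np.float64(-0.02)) [ 0.60134268 -0.21698326  0.09489579] [-0.43669938  0.47516046  0.67307392]
s8 ((0.009689574586865035, 0.0013673294702076788), 0.9761218120654424)
s10 ((0.07803886402989058, -1.3166584688919691), 1.099909288684527)
s11 ((0.2658946222812357, -3.1030873554892153), 1.0517557938893636)
([454, 319, 24, 30, 431], [465.6, 332.7])
```

>>> {"op": "move_arm", "data": {
  "gripper": [0.45,0.45,0.45,0.45,0.45,0.45,0.45,0.45],
  "linear": [
    [0,0.4,0],
    [0,0.2,0],
    [0,0.15,0],
    [0,0,0],
    [0,-0.55,0],
    [0,0,0],
    [0,0,0],
    [0,0,0]
  ],
  "twist": [0,0,0,0,0,0,0,0]
}}

```text
clock: 25.75
position: [0.6015, -0.2189, 0.0949]
tool_rot: [3.142, -0.0, 0.038]
force: [-0.7, -0.2, -0.1]
grip_width: 0.0383
finger_force: 0.0
```

>>> {"op": "move_arm", "data": {
  "gripper": [0.6,0.6,0.6,0.6,0.6,0.6,0.6],
  "linear": [
    [0,0,0],
    [0,0,0],
    [0,0,0],
    [0,0,0],
    [0,0,0],
    [0,0,0],
    [0,0,0]
  ],
  "twist": [0,0,0,0,0,0,0]
}}

```text
clock: 26.45
position: [0.6015, -0.2189, 0.0949]
tool_rot: [3.142, -0.0, 0.037]
force: [0.9, 0.4, 0.5]
grip_width: 0.0515
finger_force: 0.0
```

```bash
cat >> h.py <<'E'
def beam2(f):
    grab('side',f); P=lambda f:cv2.cvtColor(cv2.imread(f'pics/{f}.png'),cv2.COLOR_BGR2HSV)[218:246,362:394,1].astype(np.float32)
    d=cv2.phaseCorrelate(P('s7'),P(f),cv2.createHanningWindow((32,28),cv2.CV_32F))[0][1]
    return d,-.1-d/.366/110
E
python3 - <<'E'
from h import *
print(beam('s12'),beam2('s13'),monitor.observe()['position'],monitor.observe()['force'])
plan([.602,-.23,.24],2.1,7)
E
```

```text
((378.84521484375, 227.47244262695312), np.float64(9.39), np.float64(-0.015)) (-3.171287874982255, -0.0212298093645739) [ 0.60144429 -0.21897751  0.09492024] [ 0.11991681  0.14561748 -0.1801809 ]
pos [ 0.6014 -0.219   0.0949] rot [180.    -0.     2.14] t 26.55 F [ 0.1  0.1 -0.2]
[[0.0, 0.16, -2.07], [0.0, 0.16, -2.07], [0.0, 0.16, -2.07], [0.0, 0.16, -2.07], [0.0, 0.16, -2.07], [0.0, 0.16, -2.07], [0.0, 0.16, -2.07]] twist 0.01
```

```bash
cat >> h.py <<'E'
def shift(f,boxes=((366,222,388,240),(352,208,404,250))):
    U=lambda f:cv2.resize(cv2.imread(f'pics/{f}.png')[190:270,330:430],None,fx=10,fy=10,interpolation=cv2.INTER_CUBIC)
    a,b=U('s7'),U(f);o=[]
    for x0,y0,x1,y1 in boxes:
        x,y=(x0-330)*10,(y0-190)*10
        t=a[y:(y1-190)*10,x:(x1-330)*10]
        r=cv2.matchTemplate(b[y-70:(y1-190)*10+15,x-15:(x1-330)*10+15],t,cv2.TM_CCOEFF_NORMED)
        _,v,_,l=cv2.minMaxLoc(r);dy=(70-l[1])/10
        o.append((round(v,3),(l[0]-15)/10,dy,round(-.1+dy/.366/110,3)))
    return o
E
python3 - <<'E'
from h import *
for f in('s8','s9','s10','s11','s12','s13','s0' if 0 else 's13'): print(f,shift(f))
E
```

```text
s8 [(0.998, 0.0, 0.0, -0.1), (0.997, 0.0, -0.1, -0.102)]
s9 [(0.873, -0.3, 1.8, -0.055), (0.893, 0.4, 1.8, -0.055)]
s10 [(0.876, -0.3, 0.9, -0.078), (0.906, 0.4, 0.9, -0.078)]
s11 [(0.873, -0.3, 3.1, -0.023), (0.881, 0.6, 3.1, -0.023)]
s12 [(0.873, -0.1, 3.3, -0.018), (0.879, 0.6, 3.2, -0.021)]
s13 [(0.873, -0.1, 3.3, -0.018), (0.879, 0.6, 3.2, -0.021)]
s13 [(0.873, -0.1, 3.3, -0.018), (0.879, 0.6, 3.2, -0.021)]
```

>>> {"op": "move_arm", "data": {
  "gripper": [0.45,0.45,0.45,0.45,0.45,0.45,0.45,0.45],
  "linear": [
    [0,0,0],
    [0,0,0],
    [0,0.4,0],
    [0,0.2,0],
    [0,0.15,0],
    [0,0,0],
    [0,0,0],
    [0,-0.55,0]
  ],
  "twist": [0,0,0,0,0,0,0,0]
}}

```text
clock: 27.35
position: [0.6014, -0.2216, 0.095]
tool_rot: [3.141, -0.0, 0.036]
force: [-0.2, 0.3, -0.8]
grip_width: 0.0384
finger_force: 0.0
```

>>> {"op": "move_arm", "data": {
  "gripper": [0.6,0.6,0.6,0.6,0.6,0.6,0.6,0.6],
  "linear": [
    [0,0,0],
    [0,0,0],
    [0,0,0],
    [0,0,0],
    [0,0,0],
    [0,0,0],
    [0,0,0],
    [0,0,0]
  ],
  "twist": [0,0,0,0,0,0,0,0]
}}

```text
clock: 28.15
position: [0.6015, -0.221, 0.0949]
tool_rot: [3.142, 0.0, 0.037]
force: [-0.2, -0.6, -0.6]
grip_width: 0.051
finger_force: 0.0
```

Run:
```python
from h import *
print(beam('s14'),shift('s14'),monitor.observe()['position'])
```

```text
((378.91729736328125, 227.0729522705078), np.float64(10.48), np.float64(-0.005)) [(0.872, 0.0, 3.7, -0.008), (0.873, 0.6, 3.6, -0.011)] [ 0.60149733 -0.2209948   0.0949166 ]
```

>>> {"op": "move_arm", "data": {
  "gripper": [0.6,0.6,0.6,0.6,0.6,0.6,0.6,0.6],
  "linear": [
    [0,0,-1],
    [0,0,-2],
    [0,0,-3],
    [0,0,-3],
    [0,0,-3],
    [0,0,-3],
    [-3,0,-1],
    [-3,0,0]
  ],
  "twist": [0,0,0,0,0,0,0,0]
}}

```text
clock: 29.0
position: [0.5414, -0.2237, 0.257]
tool_rot: [3.14, -0.003, 0.038]
force: [1.5, -0.2, 0.3]
grip_width: 0.0513
finger_force: 0.0
```

>>> {"op": "move_arm", "data": {
  "gripper": [0.6,0.6,0.6,0.6,0.6,0.6,0.6,0.6],
  "linear": [
    [-2,0,0],
    [-1,0,0],
    [0,0,0],
    [0,0,0],
    [0,0,0],
    [0,0,0],
    [0,0,0],
    [0,0,0]
  ],
  "twist": [0,0,0,0,0,0,0,0]
}}

```text
clock: 29.8
position: [0.5117, -0.2243, 0.2548]
tool_rot: [3.141, 0.0, 0.037]
force: [1.0, -0.2, 0.0]
grip_width: 0.0516
finger_force: 0.0
```

Run:
```python
from h import *
print(beam('s15'),shift('s15'),monitor.observe()['position'])
print('poise',red('wrist','w15',120),red('side','s15',180),red('top','t15',60))
y=.037;Y=np.array([-np.sin(y),np.cos(y),0]);pv=np.array([.594,-.0976,0])
for f in('w15','t15'):
  for a in(-.03,0,.03): print(f,a,'tip',proj(f,pv-Y*.24+[0,0,.085-a*-.24*0+a*.24*-1*-1*-1]).round(1),'mark',proj(f,pv-Y*.247+[0,0,.085]).round(1))
```

```text
((378.95037841796875, 227.04376220703125), np.float64(10.56), np.float64(-0.004)) [(0.96, 0.3, 3.8, -0.006), (0.957, 0.7, 3.7, -0.008)] [ 0.51167212 -0.22431172  0.2547656 ]
poise [([302, 71, 26, 28, 719], [314.6, 84.4])] [([359, 108, 19, 11, 158], [368.0, 112.6]), ([389, 164, 6, 7, 26], [391.1, 166.7]), ([280, 171, 19, 13, 162], [288.5, 177.0]), ([460, 321, 20, 17, 203], [469.1, 329.0])] [([164, 29, 29, 27, 605], [177.8, 42.0]), ([302, 84, 10, 10, 82], [306.8, 88.4]), ([517, 156, 19, 15, 226], [526.3, 162.7]), ([230, 186, 28, 21, 484], [243.7, 196.0])]
w15 -0.03 tip [429.   90.5] mark [433.3  90.6]
w15 0 tip [426.6  90.6] mark [433.3  90.6]
w15 0.03 tip [424.3  90.7] mark [433.3  90.6]
t15 -0.03 tip [578.2 167.2] mark [579.6 167.8]
t15 0 tip [576.2 167.9] mark [579.6 167.8]
t15 0.03 tip [574.2 168.6] mark [579.6 167.8]
```

Run:
```python
from h import *
x=tri(('w15',314.6,85.0),('s15',469.1,329.0));print(x)
print(shift('s15'), [r for r in lid('top','t16') if 390<r[0][0][0]<430])
s=monitor.observe();print(s['force'],s['grip_width'])
if abs(x[0][2]-.14)<.008: print(bot.job_done())
```

```text
(array([ 0.60221133, -0.21994437,  0.1403555 ]), [0.00045147809556765395, 0.0004514780955675734])
[(0.96, 0.3, 3.8, -0.006), (0.957, 0.7, 3.7, -0.008)] [(((410.5, 164.0), (28.0, 21.0), 90.0), 581.5)]
[-0.26486055 -0.3031323  -0.11001337] 0.05100328185861878
the job is handed in; nothing more can be done
None
```

The job is handed in: the blue tub is on the pan and released. The beam measured about -0.007 rad from level, and the grip block's top was 140 mm up, as it should be when level. The arm is clear, at about 30 s on the clock. The first grasp in the rack closed above the lid and was redone lower; the red tub showed no movement in the top view, and I did not re-measure the yellow one at the end.

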